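# Sort core samples and hold the case lid

### The arm

A 6-joint arm with a two-finger parallel gripper is mounted at the origin on the work surface. World frame = base frame: x ahead of the robot, y to its left, z up, the work surface at z = 0. Lengths are in m, angles in rad, forces in N, time in s.
With the tool pointing down it reaches from about 0.375 to 0.975 m from the base axis. Payload 3.8 kg.
Tool frame: the origin (TCP) lies midway between the tips of the shut fingers; the grasp point (between the pads) lies 19 mm behind it; z points along the fingers, y is the line along which they close (so a half turn about z gives the same grasp; the last joint's range is limited). The gripper opens to 85 mm and grips with 20 to 120 N. Pads are 22 mm wide; open, the fingers measure 114 mm over their backs; the gripper's body (76 mm by 85 mm) begins 54 mm behind the grasp point. The pads swing forward as they close: fully open they stand 13 mm farther back than shut.
Start: joints at [1.16, 0.264, 1.604, -0, 1.274, -0.037], TCP at [0.246, 0.628, 0.231] pointing down, gripper open.
Joint ranges: [-2.63, 2.63], [-0.94, 2.18], [0.31, 2.57], [-1.31, 4.45], [0, 2.66], [-2.55, 2.55]. Speed limits (rad/s): [2.57, 2.57, 3.14, 3.14, 3.14, 3.14].

### API

Orientations are given as a rotation vector (axis times angle).
In Python, from workcell import read_state, vision, ticket gives the robot as it stands. The module is installed in compiled form; this text tells all that it offers.
- The arm moves only by the tool jog_arm, never from a script. Its arguments are lists of equal length, an entry for each row: "turn": the turn, a rotation vector about the tool's x, y, z in rad, a list of three; "delta_pos": the shift along the tool's x, y, z in m, a list of three; "gripper": the finger opening in m, from 0 to 0.0854. In form: {"turn": [[rx, ry, rz], ...], "delta_pos": [[dx, dy, dz], ...], "gripper": [gripper, ...]}. A call has 1 to 20 rows; each row shifts and turns the commanded pose from where the row before left it, along the tool's axes as they then stand; what a row does not reach is not made up. A row lasts 1/12 s, in which the tool goes at most 41.7 mm and 7.16 degrees, less where a joint would pass 70% of its speed; a pose out of reach is approached as far as the arm can. A call with a gripper value outside its range is refused whole. The fingers move at their own pace and stop on an object; "grip_force" is the grip in N (left out, the last holds). Time passes only in rows, so rows that do not move let the fingers close. It gives the time, the measured TCP pose, the force, the opening and the grip force at its end, in the units of the state.
- read_state(): the state, without advancing time (a new reading comes with each control period).
- vision.read_camera(name): name is "scene" or "top" or "wrist"; returns the picture (400x640x3 uint8, red, green, blue); there is no depth.
- vision.calibration(name): a dict with "vfov" (degrees; the focal length in pixels is half the picture's height over the tangent of half this angle, whatever the lens; pixels are square), "cx", "cy" (the principal point, pixels), "dist" ([k1, k2, p1, p2, k3] as OpenCV has them; the pictures are not rectified), "R" (3x3) and "t" (3): a world point X has camera coordinates R X + t; the wrist camera has in their place "mount" (4x4, takes a point from camera to tool coordinates, whose origin is the TCP and whose axes are the flange's). Camera axes: x right, y down, z forward; pixel columns grow to the right and rows downward; lengths in m; the calibration is good to about 2 mm. A picture is of the moment at which its call begins: read the wrist's pose just before it. calibration takes no time and is no camera call.
- ticket.finish_job(): hands the job in; it is judged then, once.
The state is a dict: "time": time; "q": joint angles; "joint_vel": joint speeds; "joint_torque": joint torques, N m; "tool_pos": TCP position; "tcp_rot": TCP orientation; "wrist_force": force on the tool from outside, world axes, zero at the start; "torque": the same for the moment, N m; "width": opening from 0.0 (shut) to 1.0 (fully open); "grip_force": force on a finger pad.
Only numpy, scipy, OpenCV 4.12 (cv2) and the standard library are available. Lean on these libraries where they do the work, as an engineer would, in place of code of your own. Each camera call takes 0.05 s, during which the arm holds its last target. There are 200 camera calls.

### The job

Put both brown rock core plugs into the blue tray and the steel sampling ring with yellow caps into the yellow tray, setting them down rather than dropping them. Then, with all three sorted, lift the lid of the aluminium case by its red bar and hold it open at 45 degrees so that I can load the trays; the lid falls shut by itself, so finish while still holding it there. Leave the jar, the brush and the wrapped soil core where they are.

Things in the scene. Friction and masses are not known exactly. Their poses are not given: they have to be found in the camera images.
- core_plug_a: brown banded rock core plug, an upright solid cylinder 38 mm in diameter and 60 mm tall, about 0.17 kg; origin at the centre of its underside, z up. It stands on the bench, within reach between the robot and the trays.
- core_plug_b: second brown rock core plug, same as core_plug_a.
- sample_ring: steel soil-sampling ring closed with a yellow cap at either end, an upright solid cylinder 50 mm in diameter and 50 mm tall, about 0.18 kg; origin at the centre of its underside, z up.
- blue_tray: blue open tray fixed to the bench, 145 x 145 mm outside and 35 mm tall, walls and floor 5 mm thick; origin at the centre of its underside, x and y along its sides, z up. It may stand on either side of the yellow one.
- yellow_tray: yellow open tray, same form as blue_tray.
- case: aluminium transport case fixed to the bench, 220 mm deep (its x), 330 mm wide (its y), 110 mm tall without the lid; origin at the centre of its underside. Its front faces its -x, roughly towards the robot.
- lid_bar (a point): middle of the red round bar at the front edge of the case's lid: bar 12 mm thick, along the case's y, with 100 mm clear between its two end arms and 39 mm free between the bar and the lid's front edge (nothing below or above it); lid closed, it is 115.5 mm above the bench and 155 mm in front of the case's origin. It is round and in the plane of the lid, 265 mm from the hinge line, so fingers pinching it from above (closing across the bar) can stay upright while the lid turns.
- lid (a joint): opening angle of the lid in rad: 0 closed (level), growing as the front edge goes up and back, 0.785 = 45 degrees. The hinge line runs along the case's y at its back upper edge, 110 mm behind the case's origin (its +x) and 110.5 mm above the bench; the closed bar's axis is 5 mm above it. Lid of 10 mm plate, 0.6 kg, hinge almost free of friction: it falls shut unless held (about 3 N to hold at the bar).
- jar: amber glass sample jar, 60 mm in diameter, 90 mm tall; bystander, origin at the centre of its underside.
- wrapped_core: soil core wrapped in film, upright, about 105 mm in diameter and 110 mm tall, 1.5 kg; bystander, origin at the centre of its underside.
- brush: wooden-handled flat brush 200 mm long lying on the bench beyond the trays; bystander, origin under its middle, its x along the handle towards the bristles.

How it is judged:
By the outcome, as a careful person would: the job done as asked, in the order asked, and still so for the second after the job is handed in, while the arm keeps its last pose, push and grip.
It also fails if it takes over 72 s, if anything falls off the work surface, if the arm or the gripper's body presses on something with over 40 N, if the wrist force passes 120 N, or if a joint passes its speed limit or range.

## Working session

There is one attempt and no reset: what is moved stays moved. The work goes in short steps, Python scripts to look and compute and a tool call to move; the robot and the scene stay as the last step left them, time stands still between calls to the robot, and variables do not carry over. Pictures are saved under pics/ and viewed, at most 10 in all, crops included, and the job is handed in when it is done.

Besides the shell and the picture viewer there is one more tool, called as name(argument=value, ...) on one line, values as JSON. jog_arm: Moves the arm, as the interface text tells. Its arguments: {"type":"object","properties":{"turn":{"type":"array","items":{"type":"array","items":{"type":"number"}}},"delta_pos":{"type":"array","items":{"type":"array","items":{"type":"number"}}},"gripper":{"type":"array","items":{"type":"number"}},"grip_force":{"type":"number"}},"required":["turn","delta_pos","gripper"]}

```bash
mkdir -p pics; python3 - <<'E'
from workcell import read_state, vision
import cv2,numpy as np
s=read_state();print({k:np.round(v,3).tolist() for k,v in s.items()})
for n in("top","scene"):
    im=vision.read_camera(n);cv2.imwrite(f"pics/{n}0.png",im[:,:,::-1]);np.save(f"{n}0.npy",im)
    c=vision.calibration(n);print(n,{k:np.round(v,3).tolist() for k,v in c.items()})
print({k:np.round(v,4).tolist() for k,v in vision.calibration("wrist").items()})
E
```

```text
{'time': 0.0, 'q': [1.16, 0.265, 1.605, 0.0, 1.274, -0.037], 'joint_vel': [0.0, -0.001, -0.002, -0.0, -0.001, -0.0], 'joint_torque': [0.001, -51.512, -36.732, 0.0, 0.013, -0.0], 'tool_pos': [0.246, 0.628, 0.23], 'tcp_rot': [-0.584, -3.086, 0.004], 'wrist_force': [0.452, 0.896, 0.199], 'torque': [-0.046, -0.05, 0.016], 'grip_force': 0.0, 'width': 0.999}
top {'vfov': 51.545, 'cx': 312.433, 'cy': 198.94, 'dist': [-0.007, 0.0, 0.0, 0.0, 0.0], 'R': [[-0.025, -0.999, 0.024], [-0.99, 0.022, -0.139], [0.138, -0.027, -0.99]], 't': [-0.064, 0.617, 1.023]}
scene {'vfov': 53.859, 'cx': 323.24, 'cy': 203.329, 'dist': [0.022, 0.0, 0.0, 0.0, 0.0], 'R': [[-0.665, 0.747, -0.019], [0.521, 0.445, -0.728], [-0.535, -0.494, -0.685]], 't': [0.456, -0.244, 1.336]}
{'vfov': 65.3758, 'cx': 319.7298, 'cy': 205.3248, 'dist': [0.009, 0.0, 0.0, 0.0, 0.0], 'mount': [[0.0, -0.9522, -0.3054, 0.0777], [1.0, 0.0, -0.0, 0.0003], [0.0001, -0.3054, 0.9522, -0.1422], [0.0, 0.0, 0.0, 1.0]]}
```

View pics/top0.png

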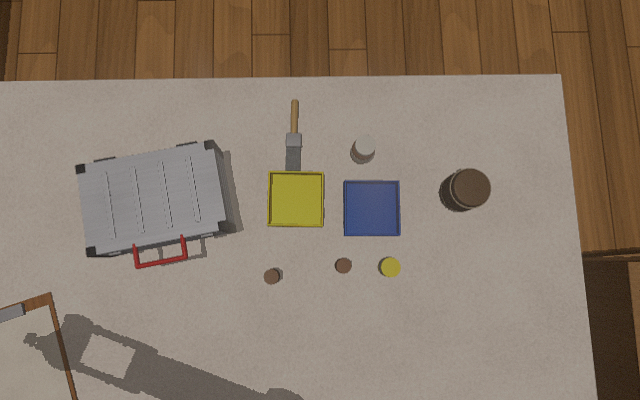

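View pics/scene0.png

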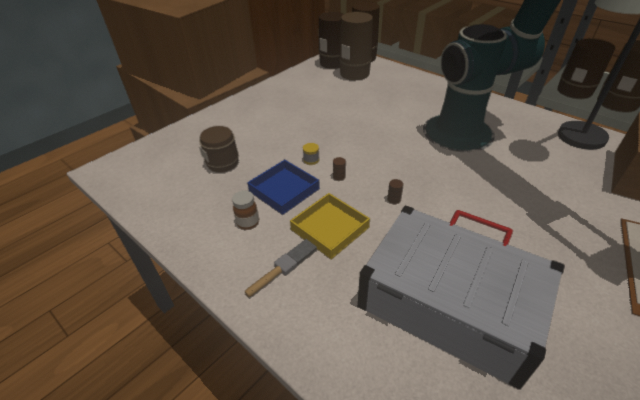

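The top view shows plugs at (272,276) and (344,265), the ring at (390,267), the yellow tray at (296,199), the blue tray at (372,208) and the red bar from (136,266) to (186,258). The scene view agrees. Next I measure these.

```bash
cat > h.py <<'E'
import cv2,numpy as np
from workcell import read_state, vision
from scipy.spatial.transform import Rotation as Rn
def ray(n,uv,T=None):
    c=vision.calibration(n);f=200/np.tan(np.radians(c["vfov"]/2))
    K=np.array([[f,0,c["cx"]],[0,f,c["cy"]],[0,0,1.]])
    p=cv2.undistortPoints(np.array(uv,float).reshape(-1,1,2),K,np.array(c["dist"],float)).reshape(-1,2)
    d=np.c_[p,np.ones(len(p))]
    if n=="wrist":
        M=T@np.array(c["mount"]);return M[:3,3],d@M[:3,:3].T
    R=np.array(c["R"]);return -R.T@np.array(c["t"]),d@R
def plane(n,uv,z,T=None):
    o,d=ray(n,uv,T);return o+d*((z-o[2])/d[:,2])[:,None]
def tool():
    s=read_state();T=np.eye(4);T[:3,:3]=Rn.from_rotvec(s["tcp_rot"]).as_matrix();T[:3,3]=s["tool_pos"];return T
def blobs(m,amin=30):
    cs,_=cv2.findContours(m.astype(np.uint8),cv2.RETR_EXTERNAL,cv2.CHAIN_APPROX_NONE)
    return [c for c in cs if cv2.contourArea(c)>amin]
E
python3 - <<'E'
from h import *
im=np.load("top0.npy");hsv=cv2.cvtColor(im,cv2.COLOR_RGB2HSV);H,S,V=[hsv[:,:,i].astype(int) for i in range(3)]
print("plug px",hsv[276,272],hsv[265,344],"ring",hsv[267,390],"bench",hsv[300,400],"core",hsv[189,470])
roi=np.zeros(H.shape,bool);roi[90:310,60:520]=1
for n,m,z in (("yellow",(H>22)&(H<36)&(S>150),.035),("blue",(H>105)&(H<130)&(S>110),.035),("red",((H<6)|(H>172))&(S>150)&(V>90),.1155),("brown",(V<125)&(S>60)&((H<20)|(H>170)),.06)):
    for c in blobs(m&roi,40):
        r=cv2.minAreaRect(c);(x,y),rad=cv2.minEnclosingCircle(c)
        zz=.05 if n=="yellow" and r[1][0]<35 else z
        P=plane("top",cv2.boxPoints(r),zz);ctr=plane("top",[r[0]],zz)[0]
        print(n,cv2.contourArea(c),np.round(r[0],1),np.round(r[1],1),"ctr",ctr.round(4),"box",P[:,:2].round(3).tolist())
E
```

```text
plug px [ 13  94 108] [ 13 105 109] ring [ 26 155 160] bench [ 16  38 156] core [14 92 89]
yellow 254.0 [390. 267.] [18. 18.] ctr [ 0.4378 -0.2689  0.05  ] box [[0.461, -0.247], [0.46, -0.293], [0.415, -0.29], [0.416, -0.245]]
yellow 2938.5 [294.9 198.5] [55.4 55.2] ctr [ 0.619  -0.0333  0.035 ] box [[0.551, 0.041], [0.695, 0.036], [0.689, -0.109], [0.544, -0.101]]
blue 823.5 [372. 209.] [54. 52.] ctr [ 0.5871 -0.2328  0.035 ] box [[0.522, -0.16], [0.657, -0.165], [0.654, -0.307], [0.518, -0.3]]
red 268.0 [159.5 251.5] [24.5 53.1] ctr [0.4894 0.2845 0.1155] box [[0.508, 0.351], [0.528, 0.23], [0.471, 0.218], [0.452, 0.339]]
brown 170.0 [271.5 276. ] [14. 15.] ctr [0.4238 0.0278 0.06  ] box [[0.441, 0.046], [0.44, 0.009], [0.406, 0.01], [0.407, 0.046]]
brown 174.0 [342.5 265. ] [14. 15.] ctr [ 0.4461 -0.1485  0.06  ] box [[0.464, -0.13], [0.463, -0.168], [0.428, -0.167], [0.429, -0.129]]
brown 1543.0 [464.7 189.4] [39.8 50.9] ctr [ 0.6294 -0.4697  0.06  ] box [[0.659, -0.393], [0.699, -0.522], [0.6, -0.547], [0.561, -0.418]]
brown 65.0 [360.6 152.5] [21.5 12.3] ctr [ 0.7319 -0.2057  0.06  ] box [[0.731, -0.174], [0.76, -0.19], [0.732, -0.238], [0.704, -0.222]]
```

jog_arm(turn=[[0,0,-0.125],[0,0,-0.125],[0,0,-0.124],[0,0,0],[0,0,0],[0,0,0],[0,0,0],[0,0,0],[0,0,0],[0,0,0],[0,0,0],[0,0,0],[0,0,0],[0,0,0],[0,0,0],[0,0,0],[0,0,0],[0,0,0],[0,0,0],[0,0,0]], delta_pos=[[0,0,0],[0,0,0],[0,0,0],[-0.011,-0.0375,0],[-0.011,-0.0375,0],[-0.011,-0.0375,0],[-0.011,-0.0375,0],[-0.011,-0.0375,0],[-0.011,-0.0375,0],[-0.011,-0.0375,0],[-0.011,-0.0375,0],[-0.011,-0.0375,0],[-0.011,-0.0375,0],[-0.011,-0.0375,0],[-0.011,-0.0375,0],[-0.011,-0.0375,0],[-0.011,-0.0375,0],[-0.011,-0.0375,0],[-0.011,-0.0375,0],[0,0,0]], gripper=[0.085,0.085,0.085,0.085,0.085,0.085,0.085,0.085,0.085,0.085,0.085,0.085,0.085,0.085,0.085,0.085,0.085,0.085,0.085,0.085], grip_force=40)

```text
time: 1.77
tool_pos: [0.4237, 0.0224, 0.2312]
tcp_rot: [0.011, 3.141, -0.005]
wrist_force: [0.1, 0.4, 0.3]
width: 0.994
grip_force: 0.0
```

```bash
python3 - <<'E'
from h import *
T=tool();im=vision.read_camera("wrist");cv2.imwrite("pics/w1.png",im[:,:,::-1])
print(T.round(4));hsv=cv2.cvtColor(im,cv2.COLOR_RGB2HSV);H,S,V=[hsv[:,:,i].astype(int) for i in range(3)]
for c in blobs((V<125)&(S>60)&((H<20)|(H>170)),300):
    r=cv2.minAreaRect(c);print(np.round(r[0]),np.round(r[1]),plane("wrist",[r[0]],.03,T)[0].round(4))
E
```

```text
[[-1.000e+00  6.700e-03  9.000e-04  4.237e-01]
 [ 6.700e-03  1.000e+00 -3.400e-03  2.240e-02]
 [-9.000e-04 -3.400e-03 -1.000e+00  2.312e-01]
 [ 0.000e+00  0.000e+00  0.000e+00  1.000e+00]]
[579. 252.] [ 53. 123.] [0.5179 0.3335 0.03  ]
[167. 198.] [36. 59.] [ 0.4468 -0.1534  0.03  ]
[326. 178.] [43. 35.] [0.4248 0.0294 0.03  ]
```

View pics/w1.png

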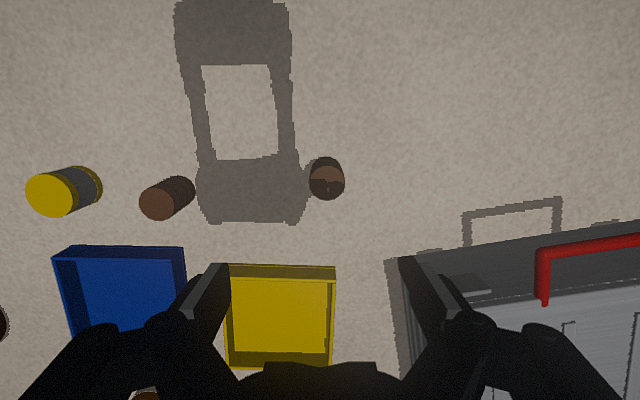

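The wrist view confirms plug A at (326,178) and plug B at (167,200), both within 5 mm of the top-view fix. I descend and grip A.

jog_arm(turn=[[0,0,0],[0,0,0],[0,0,0],[0,0,0],[0,0,0],[0,0,0],[0,0,0],[0,0,0],[0,0,0],[0,0,0],[0,0,0],[0,0,0],[0,0,0],[0,0,0],[0,0,0]], delta_pos=[[0,0.006,0.02],[0,0,0.036],[0,0,0.036],[0,0,0.036],[0,0,0.036],[0,0,0.02],[0,0,0.016],[0,0,0.01],[0,0,0],[0,0,0],[0,0,0],[0,0,0],[0,0,0],[0,0,0],[0,0,0]], gripper=[0.085,0.085,0.085,0.085,0.085,0.085,0.085,0.085,0.085,0.03,0.03,0.03,0.03,0.03,0.03], grip_force=40)

```text
time: 3.07
tool_pos: [0.4242, 0.0344, 0.0228]
tcp_rot: [-0.0, 3.139, 0.0]
wrist_force: [-0.7, 0.2, 5.6]
width: 0.433
grip_force: 39.8
```

jog_arm(turn=[[0,0,0],[0,0,0],[0,0,0],[0,0,0],[0,0,0],[0,0,0],[0,0,0],[0,0,0],[0,0,0],[0,0,0],[0,0,0],[0,0,0],[0,0,0],[0,0,0],[0,0,0],[0,0,0],[0,0,0]], delta_pos=[[0,0,-0.02],[0,0,-0.036],[0,0,-0.036],[0,0,-0.02],[-0.01,-0.014,-0.02],[-0.02,-0.027,0],[-0.02,-0.027,0],[-0.02,-0.027,0],[-0.02,-0.027,0],[-0.02,-0.027,0],[-0.02,-0.027,0],[-0.02,-0.027,0],[-0.02,-0.027,0],[-0.02,-0.027,0],[-0.006,-0.012,0],[0,0,0],[0,0,0]], gripper=[0.03,0.03,0.03,0.03,0.03,0.03,0.03,0.03,0.03,0.03,0.03,0.03,0.03,0.03,0.03,0.03,0.03])

```text
time: 4.48
tool_pos: [0.618, -0.2347, 0.1526]
tcp_rot: [-0.002, -3.14, -0.002]
wrist_force: [0.1, 0.7, -1.0]
width: 0.439
grip_force: 40.7
```

```bash
python3 - <<'E'
from h import *
s=read_state();T=tool();print(s["tool_pos"],s["width"])
im=vision.read_camera("wrist");im2=vision.read_camera("top")
cv2.imwrite("pics/w2.png",np.vstack([im[::,:,::-1],im2[100:300,:,::-1]])[:600])
E
```

```text
[ 0.61800715 -0.23469336  0.1526114 ] 0.43947348710919704
```

View pics/w2.png

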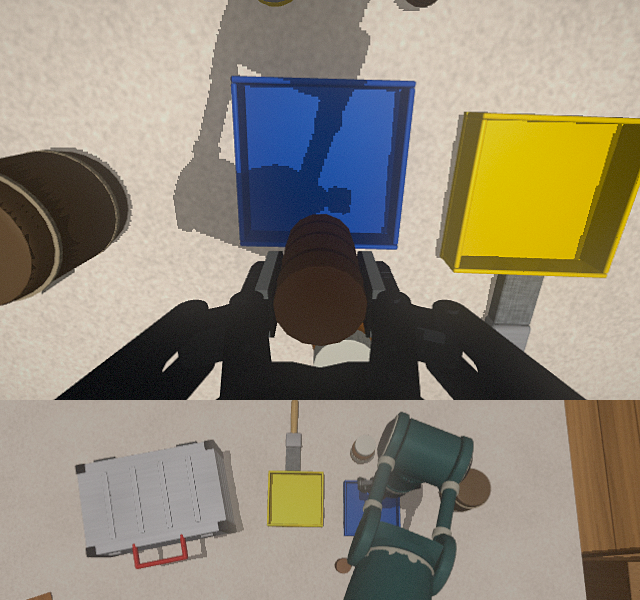

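The plug's underside, at (320,225), is over the far half of the blue tray, which spans (232,77) to (414,247). I lower it, release and lift.

jog_arm(turn=[[0,0,0],[0,0,0],[0,0,0],[0,0,0],[0,0,0],[0,0,0],[0,0,0],[0,0,0]], delta_pos=[[0,0,0.03],[0,0,0.035],[0,0,0.03],[0,0,0.015],[0,0,0.008],[0,0,0.004],[0,0,0.002],[0,0,0]], gripper=[0.03,0.03,0.03,0.03,0.03,0.03,0.03,0.03])

```text
time: 5.25
tool_pos: [0.6195, -0.2344, 0.0306]
tcp_rot: [-0.001, 3.14, -0.001]
wrist_force: [-0.2, -0.1, -0.6]
width: 0.436
grip_force: 40.6
```

jog_arm(turn=[[0,0,0],[0,0,0],[0,0,0],[0,0,0],[0,0,0],[0,0,0],[0,0,0],[0,0,0],[0,0,0],[0,0,0],[0,0,0],[0,0,0],[0,0,0],[0,0,0],[0,0,0],[0,0,0],[0,0,0],[0,0,0]], delta_pos=[[0,0,0.001],[0,0,0.001],[0,0,0.0005],[0,0,0],[0,0,0],[0,0,0],[0,0,0],[0,0,-0.015],[0,0,-0.035],[0,0,-0.035],[0,0,-0.035],[0.029,0.014,0],[0.029,0.014,0],[0.029,0.014,0],[0.029,0.014,0],[0.029,0.014,0],[0.029,0.014,0],[0,0,0]], gripper=[0.03,0.03,0.03,0.045,0.06,0.06,0.06,0.06,0.06,0.06,0.085,0.085,0.085,0.085,0.085,0.085,0.085,0.085])

```text
time: 6.75
tool_pos: [0.4385, -0.1477, 0.146]
tcp_rot: [0.001, -3.136, -0.004]
wrist_force: [-0.5, 1.0, -0.3]
width: 0.997
grip_force: 0.0
```

```bash
python3 - <<'E'
from h import *
T=tool();im=vision.read_camera("wrist");cv2.imwrite("pics/w3.png",im[:,:,::-1])
hsv=cv2.cvtColor(im,cv2.COLOR_RGB2HSV);H,S,V=[hsv[:,:,i].astype(int) for i in range(3)]
for n,m in (("brown",(V<125)&(S>60)&((H<20)|(H>170))),("yel",(H>22)&(H<36)&(S>150)),("blue",(H>105)&(H<130)&(S>110))):
  for c in blobs(m,300):
    r=cv2.minAreaRect(c);print(n,np.round(r[0]),np.round(r[1]),[plane("wrist",[r[0]],z,T)[0].round(4)[:2] for z in(.03,.05)], plane("wrist",cv2.boxPoints(r),.035,T)[:,:2].round(3).tolist() if n=="blue" else "")
E
```

```text
brown [242. 355.] [41. 35.] [array([ 0.6033, -0.2268]), array([ 0.5846, -0.2207])] 
brown [ 33. 360.] [78. 66.] [array([ 0.608 , -0.4388]), array([ 0.5889, -0.4163])] 
brown [314. 209.] [60. 47.] [array([ 0.4465, -0.1519]), array([ 0.4399, -0.1516])] 
yel [491. 306.] [60. 25.] [array([0.5452, 0.0182]), array([0.531 , 0.0053])] 
yel [394. 335.] [73. 89.] [array([ 0.5786, -0.0732]), array([ 0.5618, -0.079 ])] 
yel [168. 204.] [64. 60.] [array([ 0.4421, -0.279 ]), array([ 0.4359, -0.2689])] 
blue [258. 323.] [ 98. 110.] [array([ 0.5646, -0.2085]), array([ 0.5489, -0.2038])] [[0.626, -0.263], [0.5, -0.247], [0.502, -0.158], [0.629, -0.162]]
blue [173. 282.] [29. 69.] [array([ 0.5189, -0.2856]), array([ 0.5068, -0.275 ])] [[0.531, -0.317], [0.481, -0.266], [0.501, -0.25], [0.554, -0.301]]
```

View pics/w3.png

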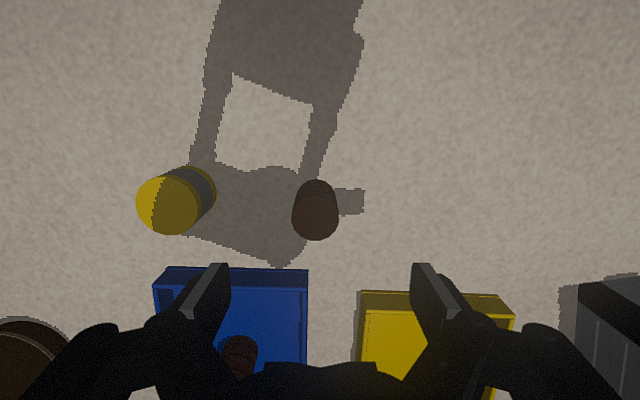

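Plug A stands in the blue tray at (240,355). Plug B is at (314,209), which gives (0.446,-0.151). I grip B.

jog_arm(turn=[[0,0,0],[0,0,0],[0,0,0],[0,0,0],[0,0,0],[0,0,0],[0,0,0],[0,0,0],[0,0,0],[0,0,0],[0,0,0],[0,0,0],[0,0,0],[0,0,0],[0,0,0]], delta_pos=[[-0.007,-0.0035,0.02],[0,0,0.035],[0,0,0.035],[0,0,0.018],[0,0,0.01],[0,0,0.005],[0,0,0],[0,0,0],[0,0,0],[0,0,0],[0,0,0],[0,0,0],[0,0,0],[0,0,0],[0,0,0]], gripper=[0.085,0.085,0.085,0.085,0.085,0.085,0.085,0.03,0.03,0.03,0.03,0.03,0.03,0.03,0.03])

```text
time: 8.05
tool_pos: [0.4528, -0.1545, 0.0252]
tcp_rot: [-0.0, 3.139, -0.001]
wrist_force: [-0.1, 1.4, 6.1]
width: 0.438
grip_force: 39.9
```

jog_arm(turn=[[0,0,0],[0,0,0],[0,0,0],[0,0,0],[0,0,0],[0,0,0],[0,0,0],[0,0,0],[0,0,0],[0,0,0],[0,0,0],[0,0,0],[0,0,0],[0,0,0],[0,0,0],[0,0,0],[0,0,0]], delta_pos=[[0,0,-0.02],[0,0,-0.035],[0,0,-0.035],[0,0,-0.03],[-0.015,-0.01,0],[-0.023,-0.0175,0],[-0.023,-0.0175,0],[-0.023,-0.0175,0],[-0.022,-0.0175,0],[0,0,0],[0,0,0.02],[0,0,0.035],[0,0,0.03],[0,0,0.015],[0,0,0.009],[0,0,0.004],[0,0,0]], gripper=[0.03,0.03,0.03,0.03,0.03,0.03,0.03,0.03,0.03,0.03,0.03,0.03,0.03,0.03,0.03,0.03,0.03])

```text
time: 9.47
tool_pos: [0.5571, -0.2337, 0.031]
tcp_rot: [0.0, -3.14, -0.001]
wrist_force: [0.9, -0.5, -2.3]
width: 0.431
grip_force: 40.8
```

jog_arm(turn=[[0,0,0],[0,0,0],[0,0,0],[0,0,0],[0,0,0],[0,0,0],[0,0,0],[0,0,0],[0,0,0],[0,0,0],[0,0,0],[0,0,0],[0,0,0],[0,0,0],[0,0,0],[0,0,0],[0,0,0],[0,0,0]], delta_pos=[[0,0,0.001],[0,0,0],[0,0,0],[0,0,0],[0,0,0],[0,0,0],[0,0,-0.015],[0,0,-0.035],[0,0,-0.035],[0,0,-0.035],[0.012,-0.003,0],[0.024,-0.007,0],[0.024,-0.007,0],[0.024,-0.007,0],[0.024,-0.007,0],[0.01,-0.004,0],[0,0,0],[0,0,0]], gripper=[0.03,0.03,0.045,0.06,0.06,0.06,0.06,0.06,0.06,0.085,0.085,0.085,0.085,0.085,0.085,0.085,0.085,0.085])

```text
time: 10.97
tool_pos: [0.44, -0.2694, 0.1501]
tcp_rot: [0.002, 3.14, -0.001]
wrist_force: [0.6, 1.5, -0.2]
width: 0.999
grip_force: 0.0
```

jog_arm(turn=[[0,0,0],[0,0,0],[0,0,0],[0,0,0],[0,0,0],[0,0,0],[0,0,0],[0,0,0],[0,0,0],[0,0,0],[0,0,0],[0,0,0],[0,0,0],[0,0,0],[0,0,0]], delta_pos=[[0.001,0,0.02],[0,0,0.035],[0,0,0.035],[0,0,0.024],[0,0,0.014],[0,0,0.006],[0,0,0],[0,0,0],[0,0,0],[0,0,0],[0,0,0],[0,0,0],[0,0,0],[0,0,0],[0,0,0]], gripper=[0.085,0.085,0.085,0.085,0.085,0.085,0.085,0.042,0.042,0.042,0.042,0.042,0.042,0.042,0.042])

```text
time: 12.22
tool_pos: [0.4403, -0.2701, 0.0176]
tcp_rot: [-0.0, 3.138, -0.003]
wrist_force: [1.6, 0.5, 6.1]
width: 0.575
grip_force: 41.9
```

```bash
python3 - <<'E'
from h import *
im2=vision.read_camera("scene")
cv2.imwrite("pics/s1.png",cv2.resize(im2[100:280,180:480,::-1],None,fx=2.5,fy=2.5))
E
```

```text
(no output)
```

View pics/s1.png

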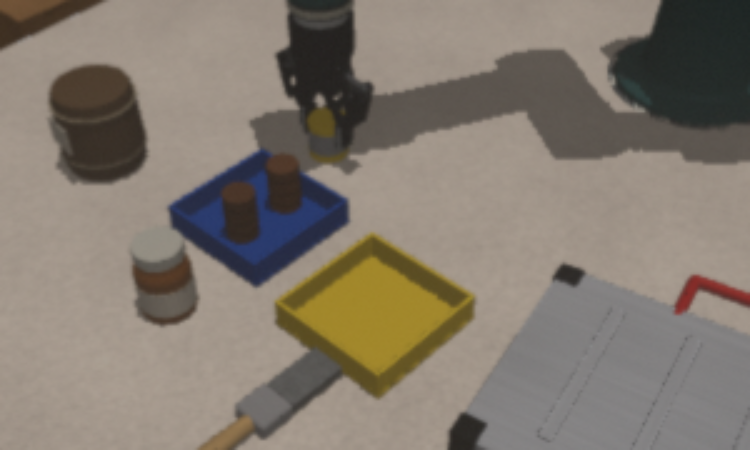

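Both plugs stand upright in the blue tray, at (240,212) and (284,182), and the ring is held. I carry it to the yellow tray.

jog_arm(turn=[[0,0,0],[0,0,0],[0,0,0],[0,0,0],[0,0,0],[0,0,0],[0,0,0],[0,0,0],[0,0,0],[0,0,0],[0,0,0],[0,0,0],[0,0,0],[0,0,0],[0,0,0],[0,0,0],[0,0,0]], delta_pos=[[0,0,-0.02],[0,0,-0.035],[0,0,-0.035],[0,0,-0.035],[0,0,-0.025],[-0.01,0.013,0],[-0.02,0.0265,0],[-0.02,0.0265,0],[-0.02,0.0265,0],[-0.02,0.0265,0],[-0.02,0.0265,0],[-0.02,0.0265,0],[-0.02,0.0265,0],[-0.02,0.0265,0],[-0.009,0.012,0],[0,0,0],[0,0,0]], gripper=[0.042,0.042,0.042,0.042,0.042,0.042,0.042,0.042,0.042,0.042,0.042,0.042,0.042,0.042,0.042,0.042,0.042])

```text
time: 13.68
tool_pos: [0.6171, -0.0317, 0.1652]
tcp_rot: [0.003, -3.14, 0.001]
wrist_force: [0.2, -0.7, -1.9]
width: 0.576
grip_force: 42.1
```

jog_arm(turn=[[0,0,0],[0,0,0],[0,0,0],[0,0,0],[0,0,0],[0,0,0],[0,0,0],[0,0,0]], delta_pos=[[0,0,0.02],[0,0,0.035],[0,0,0.035],[0,0,0.025],[0,0,0.014],[0,0,0.008],[0,0,0.004],[0,0,0]], gripper=[0.042,0.042,0.042,0.042,0.042,0.042,0.042,0.042])

```text
time: 14.35
tool_pos: [0.6177, -0.0327, 0.025]
tcp_rot: [0.001, 3.141, -0.0]
wrist_force: [0.6, -0.5, -1.1]
width: 0.575
grip_force: 42.1
```

jog_arm(turn=[[0,0,0],[0,0,0],[0,0,0],[0,0,0],[0,0,0],[0,0,0],[0,0,0],[0,0,0],[0,0,0],[0,0,0],[0,0,0],[0,0,0],[0,0,0]], delta_pos=[[0,0,0.001],[0,0,0.001],[0,0,0],[0,0,0],[0,0,0],[0,0,0],[0,0,0],[0,0,-0.015],[0,0,-0.038],[0,0,-0.038],[0,0,-0.038],[0,0,-0.038],[0,0,-0.038]], gripper=[0.042,0.042,0.042,0.058,0.07,0.07,0.07,0.07,0.07,0.07,0.07,0.07,0.07])

```text
time: 15.43
tool_pos: [0.6173, -0.032, 0.2297]
tcp_rot: [-0.0, 3.141, -0.0]
wrist_force: [0.5, -0.1, 0.3]
width: 0.825
grip_force: 0.0
```

jog_arm(turn=[[0,0,0],[0,0,0],[0,0,0],[0,0,0],[0,0,0],[0,0,0],[0,0,0],[0,0,0.118],[0,0,0.118],[0,0,0.118],[0,0,0.118],[0,0,0.118],[0,0,0.118],[0,0,0.118],[0,0,0.118],[0,0,0.118],[0,0,0.118],[0,0,0.118],[0,0,0.118],[0,0,0]], delta_pos=[[0.024,0.032,0],[0.024,0.032,0],[0.024,0.032,0],[0.024,0.032,0],[0.024,0.032,0],[0.024,0.032,0],[0.024,0.032,0],[0,0,0],[0,0,0],[0,0,0],[0,0,0],[0,0,0],[0,0,0],[0,0,0],[0,0,0],[0,0,0],[0,0,0],[0,0,0],[0,0,0],[0,0,0]], gripper=[0.07,0.07,0.07,0.07,0.07,0.07,0.07,0.07,0.07,0.07,0.07,0.07,0.07,0.07,0.07,0.07,0.07,0.07,0.07,0.07])

```text
time: 17.1
tool_pos: [0.4495, 0.1919, 0.2279]
tcp_rot: [2.046, 2.384, 0.0]
wrist_force: [-0.2, -0.2, -0.6]
width: 0.816
grip_force: 0.0
```

```bash
python3 - <<'E'
from h import *
T=tool();print(T.round(3));im=vision.read_camera("wrist");np.save("w4.npy",im);np.save("w4T.npy",T)
sc=vision.read_camera("scene")
cv2.imwrite("pics/w4.png",np.vstack([im[:,:,::-1],cv2.resize(sc[100:260,180:436,::-1],(320,200)).repeat(2,1)[:, :640]]))
def red(im):
    hsv=cv2.cvtColor(im,cv2.COLOR_RGB2HSV);H,S,V=[hsv[:,:,i].astype(int) for i in range(3)]
    return ((H<6)|(H>172))&(S>150)&(V>60)
m=red(im)
for c in blobs(m,150): print("wrist",cv2.contourArea(c),cv2.boundingRect(c))
# bar axis from top0: project all red pixels to z=.1155
ys,xs=np.nonzero(red(np.load("top0.npy")));k=(ys>230)&(ys<275)&(xs>120)&(xs<200)
P=plane("top",np.c_[xs[k],ys[k]],.1155)[:,:2]
th=np.radians(9);ex=np.array([np.cos(th),np.sin(th)])
for it in range(3):
    ey=np.array([-ex[1],ex[0]]);u=P@ex;v=P@ey
    q=u<u.min()+.014
    d=np.linalg.svd(P[q]-P[q].mean(0))[2][0];d*=np.sign(d[1]);ex=np.array([d[1],-d[0]])
ey=np.array([-ex[1],ex[0]]);u=P@ex;v=P@ey;q=u<u.min()+.014
vm=(v[q].min()+v[q].max())/2;um=u[q].mean()
print("top bar mid",um*ex+vm*ey,"yaw",np.degrees(np.arctan2(ex[1],ex[0])),"len",np.ptp(v[q]))
E
```

```text
[[-0.152  0.988  0.     0.45 ]
 [ 0.988  0.152  0.     0.192]
 [ 0.     0.    -1.     0.228]
 [ 0.     0.     0.     1.   ]]
wrist 4032.0 (350, 3, 87, 173)
top bar mid [0.46690923 0.2802772 ] yaw 10.119365496082379 len 0.12088554902656332
```

View pics/w4.png

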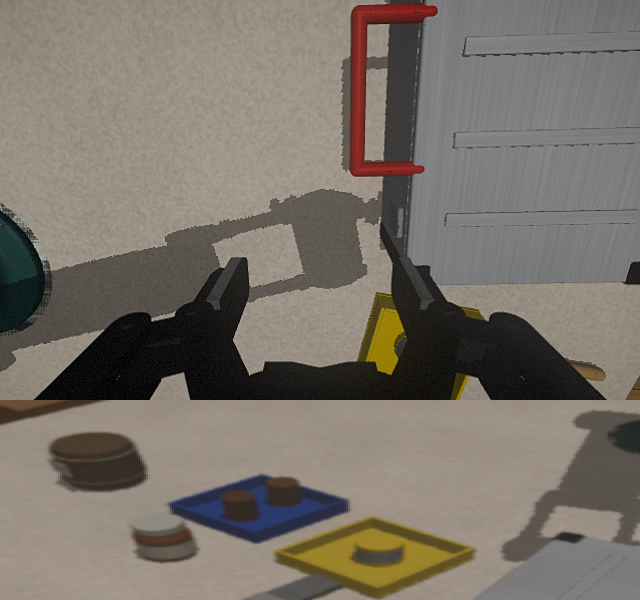

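The ring stands in the yellow tray. In the wrist view the bar's axis runs from (361,25) to (358,160), with its middle at about (359,91).

```bash
python3 - <<'E'
from h import *
T=np.load("w4T.npy");P=plane("wrist",[[361,25],[358,160],[359.3,91]],.1155,T);print(P.round(4))
d=P[0]-P[1];print("case yaw",np.degrees(np.arctan2(-d[0],d[1])))
im=np.load("w4.npy").astype(int)
for r in(40,80,120,150):
    k=np.nonzero((im[r,300:400,0]>110)&(im[r,300:400,1]<70))[0]+300;print(r,k.min(),k.max())
g=T[:3,:3].T@((P[2]+[0.4669,0.2803,.1155])/2-T[:3,3]);print("tool-frame to bar",g.round(4))
E
```

```text
[[0.4594 0.3283 0.1155]
 [0.4758 0.232  0.1155]
 [0.4667 0.2842 0.1155]]
case yaw 9.643623663632122
40 354 364
80 353 363
120 353 363
150 352 362
tool-frame to bar [0.0867 0.0308 0.1124]
```

jog_arm(turn=[[0,0,-0.018],[0,0,0],[0,0,0],[0,0,0],[0,0,0],[0,0,0],[0,0,0]], delta_pos=[[0,0,0],[0.021,0.008,0.01],[0.022,0.008,0.02],[0.022,0.008,0.02],[0.021,0.008,0.01],[0,0,0],[0,0,0]], gripper=[0.036,0.036,0.036,0.036,0.036,0.036,0.036])

```text
time: 17.78
tool_pos: [0.4657, 0.2825, 0.1667]
tcp_rot: [-2.016, -2.409, 0.004]
wrist_force: [0.6, -0.2, -0.0]
width: 0.419
grip_force: 0.0
```

```bash
python3 - <<'E'
from h import *
T=tool();im=vision.read_camera("wrist");cv2.imwrite("pics/w5.png",im[:,:,::-1])
print((T[:3,:3].T@(np.array([.4665,.282,.1155])-T[:3,3])).round(4), np.degrees(np.arctan2(T[1,1],T[0,1])))
print(read_state()["width"],T[:3,3])
k=[(r,np.nonzero((im[r,:,0]>90)&(im[r,:,1]<60)&(im[r,:,2]<60))[0]) for r in (90,130,170,200,220)]
for r,a in k:
    if len(a): print(r,a.min(),a.max(),plane("wrist",[[(a.min()+a.max())/2,r]],.1155,T)[0].round(4))
E
```

```text
[-0.0006  0.0008  0.0512] 10.138016644620146
0.4186702125850656 [0.46567371 0.28252048 0.16674241]
170 311 327 [0.4588 0.3214 0.1155]
200 311 327 [0.4623 0.302  0.1155]
```

View pics/w5.png

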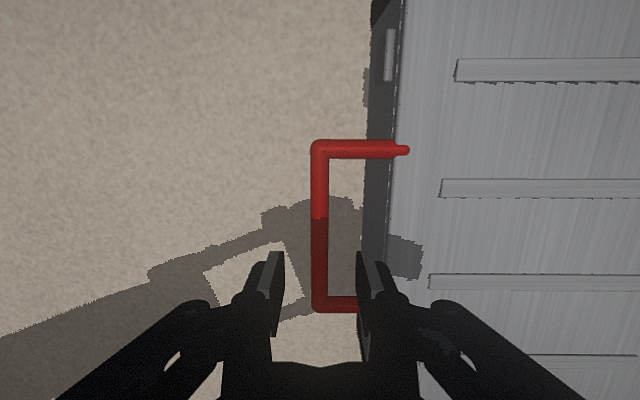

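The bar at column 319 is centred between the fingers, at columns 280 and 362, and the yaw matches. I descend and grip.

jog_arm(turn=[[0,0,0],[0,0,0],[0,0,0],[0,0,0],[0,0,0],[0,0,0],[0,0,0],[0,0,0],[0,0,0],[0,0,0],[0,0,0]], delta_pos=[[0,0,0.018],[0,0,0.025],[0,0,0.018],[0,0,0.009],[0,0,0],[0,0,0],[0,0,0],[0,0,0],[0,0,0],[0,0,0],[0,0,0]], gripper=[0.036,0.036,0.036,0.036,0.036,0.004,0.004,0.004,0.004,0.004,0.004], grip_force=60)

```text
time: 18.75
tool_pos: [0.4653, 0.2819, 0.0994]
tcp_rot: [-2.02, -2.404, 0.002]
wrist_force: [-5.5, -1.8, 3.0]
width: 0.113
grip_force: 58.5
```

jog_arm(turn=[[0,0,0],[0,0,0],[0,0,0],[0,0,0],[0,0,0],[0,0,0],[0,0,0],[0,0,0],[0,0,0],[0,0,0],[0,0,0]], delta_pos=[[0.0,0.0006,-0.0116],[0,0.0009,-0.0115],[0,0.0014,-0.0114],[0,0.002,-0.0114],[0,0.0025,-0.0113],[0,0.0029,-0.0112],[0,0.0035,-0.011],[0,0.0039,-0.0109],[0,0.0044,-0.0107],[0,0.0048,-0.0105],[0,0,0]], gripper=[0.004,0.004,0.004,0.004,0.004,0.004,0.004,0.004,0.004,0.004,0.004])

```text
time: 19.67
tool_pos: [0.4918, 0.2865, 0.2131]
tcp_rot: [-2.02, -2.404, 0.003]
wrist_force: [-9.7, -3.4, 1.5]
width: 0.113
grip_force: 58.7
```

jog_arm(turn=[[0,0,0],[0,0,0],[0,0,0],[0,0,0],[0,0,0],[0,0,0],[0,0,0],[0,0,0],[0,0,0],[0,0,0]], delta_pos=[[0,0.0048,-0.0102],[0,0.0055,-0.01],[0,0.006,-0.0098],[0,0.0064,-0.0095],[0,0.0068,-0.0092],[0,0.0072,-0.0089],[0,0.0075,-0.0085],[0,0.0078,-0.008],[0,0,0],[0,0,0]], gripper=[0.004,0.004,0.004,0.004,0.004,0.004,0.004,0.004,0.004,0.004])

```text
time: 20.5
tool_pos: [0.5436, 0.2957, 0.2878]
tcp_rot: [-2.021, -2.405, -0.001]
wrist_force: [-9.8, -2.4, 6.3]
width: 0.114
grip_force: 59.5
```

```bash
python3 - <<'E'
from h import *
s=read_state();print({k:np.round(s[k],4).tolist() for k in("tool_pos","wrist_force","width","grip_force")})
im=vision.read_camera("scene");t=vision.read_camera("top");cv2.imwrite("pics/s2.png",np.vstack([im[:,:,::-1],t[100:300,:,::-1]]))
p=np.array(s["tool_pos"]);ex=np.array([np.cos(.174),np.sin(.174)])
for z0 in(.0994,.0965):
    x=(p[:2]-[.4660,.2820])@ex;z=p[2]-z0
    print("angle deg",np.degrees(np.arctan2(z+.005,.265-x)-np.arctan2(.005,.265)),"rad",np.hypot(z+.005,.265-x))
E
```

```text
{'tool_pos': [0.5436, 0.2957, 0.2878], 'wrist_force': [-9.7598, -2.3902, 6.262], 'width': 0.1137, 'grip_force': 59.477}
angle deg 44.99610155324005 rad 0.2684770032305339
angle deg 45.422097636003016 rad 0.2705732735516224
```

View pics/s2.png

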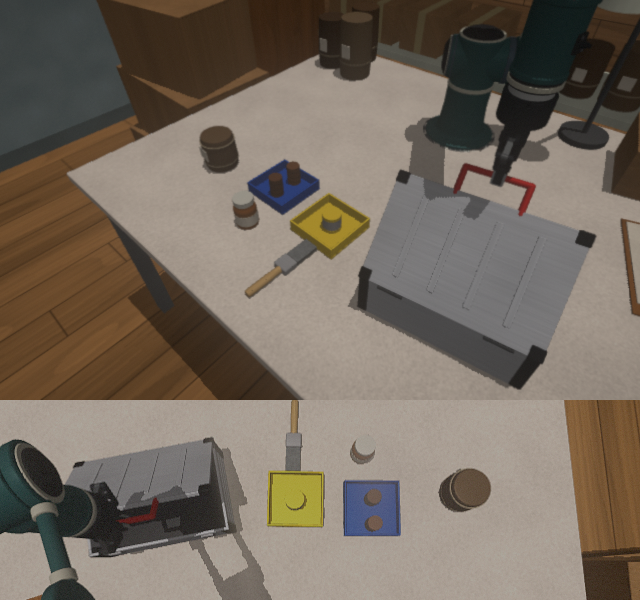

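The lid is open at about 45 degrees and held, and all three items sit in the right trays with the bystanders unmoved. I relieve the small radial push and let it settle.

jog_arm(turn=[[0,0,0],[0,0,0],[0,0,0],[0,0,0],[0,0,0],[0,0,0],[0,0,0],[0,0,0],[0,0,0],[0,0,0],[0,0,0],[0,0,0]], delta_pos=[[0,-0.001,-0.001],[0,0,0],[0,0,0],[0,0,0],[0,0,0],[0,0,0],[0,0,0],[0,0,0],[0,0,0],[0,0,0],[0,0,0],[0,0,0]], gripper=[0.004,0.004,0.004,0.004,0.004,0.004,0.004,0.004,0.004,0.004,0.004,0.004])

```text
time: 21.6
tool_pos: [0.5424, 0.2954, 0.2867]
tcp_rot: [-2.021, -2.405, -0.0]
wrist_force: [-6.3, -1.4, 3.3]
width: 0.117
grip_force: 59.2
```

```bash
python3 -c "
from workcell import ticket
print(ticket.finish_job())"
```

```text
the job is handed in; nothing more can be done
None
```

Both core plugs are standing in the blue tray and the ring is in the yellow tray. The arm is holding the case lid open at about 45 degrees by its red bar, and the job was handed in at about 22 s.

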